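# Set the polarimeter tube filling-neck up and close the chamber

### The job

Get the polarimeter ready and start the reading: push the sliding chamber cover right back, then roll the glass sample tube where it lies in its V cradle until its filling neck stands straight up; be gentle with the glass and do not lift it out. Then slide the cover fully home again - it cocks and jams in its guides unless it is moved by the middle - and press the start key once the chamber is shut, leaving the other things on the bench alone.

Things in the scene. Friction and masses are not known exactly. Their poses are not given: they have to be found in the camera images.
- polarimeter: Fixed white instrument, 345 mm deep (x), 460 wide (y), 100 high. Origin on the bench; x points from its front to its rear (front face x = -165 mm, rear +180), y left, z up. Open-topped sample chamber: x -140 to +10, y -115 to +115, floor 22 mm above the bench. Cover guides run along x on top at y = +-129 to +-149, 112.5 mm high; ridges at front and rear stop the cover.
- cradle (a point): Point on the axis line of the V cradle, midway between its two black 90-degree V saddles (22 mm wide, at y = +-93 mm of the instrument), 47 mm above the bench, 55 mm in front of the instrument's origin (85 mm behind the chamber's front wall, 65 mm before its rear wall). The axis runs along the instrument's y.
- cover_home (a point): Point on the instrument where the centre of the cover's grip bar (point cover_grip) is when the cover is fully home (chamber shut); axes as the instrument's.
- cover: Grey sliding cover plate, 160 mm (x) by 264 (y) by 6, underside 100 mm above the bench, origin under its centre; x along its travel, to the rear. Loose in the guides, 1.5 mm play each side, 0.3 to 0.55 kg. Travel home to rear stop 155 mm (to the rear opens); starts shut or up to 15 mm ajar. Needs 1 to 8 N at the middle; pushed 60 mm or more off the middle it jams.
- cover_grip (a point): Centre of the black grip bar that stands on the middle of the cover: 14 mm along x (the travel), 50 mm along y, 24 mm tall; its centre is 118 mm above the bench, its top 130 mm. Axes as the cover's.
- tube: Glass sample tube lying along its y; origin at its centre on its axis, 47 mm above the bench when seated; its x and z turn with it as it rolls (see tube_port for the neck). 206 mm long: barrel 18 mm thick, metal collars 25 mm thick, 20 mm long at both ends in the V saddles. 0.16 to 0.26 kg, 4 mm end play. Turns with a light drag (about 0.3 N at the neck's end) and stays where it is left.
- tube_port (a point): Centre of the open mouth of the metal filling neck, a round stub 16 mm thick at the middle of the tube; mouth 49 mm from the tube's axis, z out of the mouth. At the start it leans 23 to 43 degrees from upright towards the instrument's front; upright, its mouth is 96 mm above the bench and passes under the cover. Its end swings up as it goes over: a finger pushed only level can bind on it.
- start_key_top (a point): Centre of the top of the round grey start key, on the instrument's top at the front right; 24 mm diameter, pressed straight down; spring-loaded, 6 mm travel, 5 N to bottom.
- start_key (a joint): How far the start key is pressed, m: 0 released, 0.006 fully down.
- reagent_bottle: Bystander: brown glass bottle with an orange cap, 56 mm diameter, 105 mm tall, origin under its centre.
- tip_box: Bystander: blue box of pipette tips with a clear lid, 85 x 122 x 67 mm, origin under its centre.
- pipette: Bystander: grey and white hand pipette lying on the bench along its y, about 250 mm long, 27 mm thick; origin on the bench under its middle.

How it is judged:
On the way, in this order (a step that is already met when the one before it is completed fails the run):
1. the cover is pushed right back (within about 15 mm of the rear stop) (x of cover_grip in the frame of polarimeter above 0.073 m), for 0.1 s.
2. the tube lies in its cradle with the filling neck within 8 degrees of upright (angle between tube_port's own z axis and vertical below 0.14 rad and distance between tube and cradle below 0.01 m and height (world z) of tube below 0.051 m), for 0.3 s.
3. the cover is fully home (within 3 mm) over the tube with its neck still upright (all of step 2 and x of cover_grip in the frame of polarimeter below -0.0635 m), for 0.2 s.
4. the start key is pressed with the chamber shut (value of joint start_key above 0.004 m and x of cover_grip in the frame of polarimeter below -0.0635 m), for 0.05 s.
At the end, for the whole second after the job is handed in: The cover is fully home (within 3 mm), the tube rests seated in its cradle (axis within 10 mm along and 4 mm in height) with its filling neck within 8 degrees of upright, the start key has been pressed and released, and everything is at rest (all of step 3 and value of joint start_key below 0.002 m and angular speed of tube below 0.2 rad/s and linear speed of cover below 0.02 m/s); the robot touches nothing.
It fails at once if the glass tube is pushed or squeezed with more than 15 N (contact force between any of the fingers, the arm and tube above 15 N).
It fails at once if the tube is lifted out of its cradle (more than 15 mm) (height (world z) of tube above 0.062 m).
It fails at once if the start key is pressed while the chamber is not shut (value of joint start_key above 0.004 m and not (x of cover_grip in the frame of polarimeter below -0.0635 m)).
It fails at once if a bystander is moved more than 20 mm (distance of any of reagent_bottle, tip_box, pipette from where it was at the start of the episode above 0.02 m).
It also fails if it takes over 61 s, if anything falls off the work surface, if the arm or the gripper's body presses on something with over 40 N, if the wrist force passes 120 N, or if a joint passes its speed limit or range.

### The arm

A 7-joint arm with a two-finger parallel gripper is mounted at the origin on the work surface. World frame = base frame: x ahead of the robot, y to its left, z up, the work surface at z = 0. Lengths are in m, angles in rad, forces in N, time in s.
With the tool pointing down it reaches from about 0.4 to 0.85 m from the base axis. Payload 6.9 kg.
Tool frame: the origin (TCP) lies on the centre line of the jaws, within the pads' length; the fingertips stand 19 mm ahead of it and the grasp point (between the pads) is the TCP; z points along the fingers, y is the line along which they close (so a half turn about z gives the same grasp; the last joint's range is limited). The gripper opens to 85 mm and grips with 20 to 120 N. Pads are 22 mm wide; open, the fingers measure 114 mm over their backs; the gripper's body (76 mm by 85 mm) begins 54 mm behind the grasp point. The pads swing forward as they close: fully open they stand 13 mm farther back than shut.
Start: joints at [1.25, 0.507, -0.238, 1.5, 0.126, 1.149, -0.155], TCP at [0.258, -0.569, 0.25] pointing down, gripper open.
Joint ranges: [-3.08, 3.08], [-0.24, 2.05], [-1.43, 1.35], [0, 2.5], [-1.52, 4.66], [0.17, 1.96], [-2.89, 2.89]. Speed limits (rad/s): [2.39, 2.39, 3.14, 3.14, 3.14, 3.14, 3.14].

### API

Orientations are given as a unit quaternion [x, y, z, w].
In Python, from bench import robot, claw, kin, monitor, cams, job gives the robot as it stands. The module is installed in compiled form; this text tells all that it offers. Calls block until the motion is done:
- robot.reach(position, orientation): joint-space move of the TCP to a pose.
- robot.movel(position, velocity=0.15, ori=None, threshold=None): straight line of the TCP; ori=None keeps the orientation; velocity is the mean speed in m/s. With threshold (N) it stops when the force on the tool has changed by that much, and returns True; else False.
- robot.move_joints(angles): joint-space move.
- claw.command_gripper(opening, effort=None): finger opening in m; effort is the grip in N (None keeps the last); returns when the fingers have stopped.
- robot.sleep(seconds).
- kin.inverse_kinematics(position, orientation): joint angles nearest the present ones, or None.
- monitor.get_state(): the state.
- cams.read_camera(name): name is "side" or "top"; returns a dict with "pixels" (400x640x3 uint8, red, green, blue), "range_z" (400x640 float32, m along the optical axis (not along the pixel's ray), 0 where there is no reading), "camera_matrix" (3x3 intrinsics, pixels), "D" ([k1, k2, p1, p2, k3] as OpenCV has them; the pictures are not rectified), "extrinsics" (4x4, takes a point from world to camera coordinates). Camera axes: x right, y down, z forward; pixel columns grow to the right and rows downward; lengths in m; the calibration is good to about 2 mm. A picture is of the moment at which its call begins.
A pose or a line that the arm cannot do raises robot.MotionError and nothing moves.
- job.finish_job(): hands the job in; it is judged then, once.
Trained networks look in the newest picture that a camera, given by its name, has taken for a name from the list of things; names that differ only in an ending like _2 or _b are one class to them, and where a whole thing is asked for, a point or a joint stands for the part that bears it (a point fixed in the world has none). Each returns a list of dicts, best first, with "confidence" (0 to 1); they miss things now and then, are a little off and sometimes report something else, mostly with a low value. They report only what shows in the picture. A call takes as long as a camera call.
- cams.spot_in(query, camera): "centre" ([x, y, z] in m, in world coordinates, good to about 4 mm: the middle of the surface that is visible of it).
- cams.cut_out(query, camera): "region" (400x640 bool, what is visible of it).
- cams.place_of(query, camera): "centre" ([x, y, z] in m, in world coordinates, good to about 4 mm: a listed point, or the origin of a listed thing).
The state is a dict: "time_s": time; "q": joint angles; "joint_vel": joint speeds; "effort": joint torques, N m; "position": TCP position; "ee_rot": TCP orientation; "ft_force": force on the tool from outside, world axes, zero at the start; "ft_torque": the same for the moment, N m; "finger_gap": finger opening in m; "grasp_force": force on a finger pad.
Only numpy, scipy, OpenCV 4.12 (cv2) and the standard library are available. Lean on these libraries where they do the work, as an engineer would, in place of code of your own. Each camera call takes 0.05 s, during which the arm holds its last target. There are 200 camera calls.

## Working session

There is one attempt and no reset: what is moved stays moved. The work goes in short steps, each a Python script; the robot and the scene stay as the last script left them, time stands still between calls to the robot, and variables do not carry over. Pictures are saved under pics/ and viewed, at most 10 in all, crops included, and the job is handed in when it is done.

```bash
mkdir -p pics; cat > s1.py <<'E'
from bench import robot, claw, kin, monitor, cams, job
import cv2, numpy as np
for c in ("top","side"):
    r=cams.read_camera(c)
    cv2.imwrite(f"pics/{c}0.png",r["pixels"][:,:,::-1])
    for q in ["polarimeter","cover","cover_grip","cover_home","cradle","tube","tube_port","start_key_top","reagent_bottle","tip_box","pipette"]:
        try: print(c,q,[(np.round(d["centre"],4).tolist(),round(d["confidence"],2)) for d in cams.place_of(q,c)[:2]])
        except Exception as e: print(c,q,e)
s=monitor.get_state();print(s["time_s"],s["position"],s["ee_rot"])
E
python3 s1.py
```

```text
top polarimeter [([0.5171, -0.016, -0.0007], 0.81)]
top cover [([0.4561, -0.027, 0.0995], 0.73)]
top cover_grip [([0.456, -0.0231, 0.1171], 0.63)]
top cover_home []
top cradle []
top tube []
top tube_port []
top start_key_top [([0.4306, -0.22, 0.1234], 0.44)]
top reagent_bottle [([0.5838, 0.4224, -0.0023], 0.89)]
top tip_box [([0.4997, -0.4328, -0.0043], 0.6)]
top pipette [([0.4478, 0.4093, 0.0], 0.69)]
side polarimeter [([0.5144, -0.0179, -0.0005], 0.97)]
side cover [([0.4532, -0.0284, 0.1027], 0.8)]
side cover_grip [([0.453, -0.0247, 0.1172], 0.74)]
side cover_home []
side cradle [([0.4569, -0.0253, 0.119], 0.65), ([0.5173, -0.0199, -0.0058], 0.4)]
side tube []
side tube_port []
side start_key_top [([0.4324, -0.2208, 0.1176], 0.44)]
side reagent_bottle [([0.5804, 0.4252, -0.0016], 0.89)]
side tip_box [([0.4978, -0.4327, 0.0032], 0.66)]
side pipette [([0.4455, 0.4111, 0.0002], 0.92), ([0.499, -0.4325, 0.0036], 0.74)]
1.2 [ 0.25812088 -0.56918522  0.25027413] [ 9.77428591e-01  2.11266058e-01  5.05765315e-06 -3.66353208e-05]
```

View pics/top0.png

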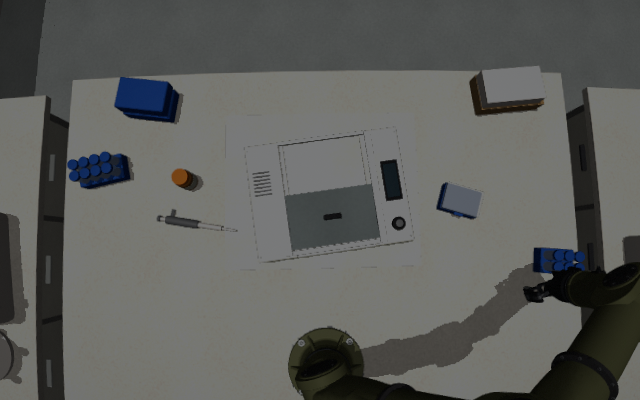

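View pics/side0.png

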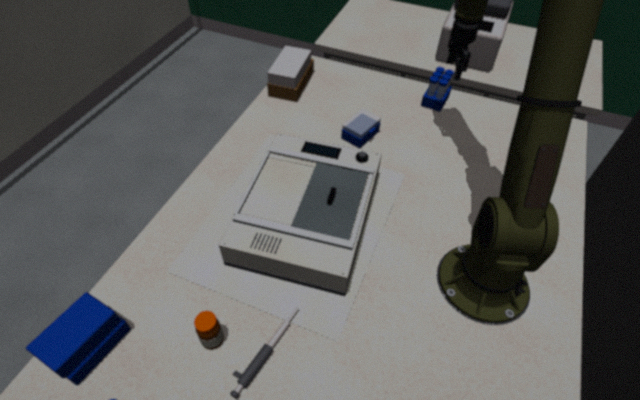

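The top view shows the instrument spanning about (245,130) to (413,262), turned slightly. The cover is grey with its grip bar at (332,216), and the key is at (398,223). The side view agrees, and the cover is nearly shut. Next I'll get the yaw.

```bash
cat > h.py <<'E'
from bench import robot, claw, kin, monitor, cams, job
import cv2, numpy as np
from scipy.spatial.transform import Rotation as R
def cloud(c):
    r=cams.read_camera(c); z=r["range_z"]; v,u=np.mgrid[:400,:640]
    p=cv2.undistortPoints(np.stack([u,v],-1).reshape(-1,1,2).astype(np.float64),np.array(r["camera_matrix"]),np.array(r["D"])).reshape(400,640,2)
    P=np.dstack([p*z[...,None],z]); E=np.array(r["extrinsics"])
    W=(P-E[:3,3])@E[:3,:3]; W[z==0]=np.nan
    return r,W
E
cat > s2.py <<'E'
from h import *
for c in("top","side"):
    r,W=cloud(c)
    d=cams.cut_out("polarimeter",c)[0]["region"]
    k=d&(W[...,2]>.09)&(W[...,2]<.12)
    m=cv2.morphologyEx(k.astype(np.uint8),cv2.MORPH_OPEN,np.ones((3,3)))
    P=W[m>0]; rc=cv2.minAreaRect(P[:,:2].astype(np.float32)); print(c,rc,np.median(P[:,2]))
    g=cams.cut_out("cover_grip",c)
    for q in ("cover_grip","start_key_top"):
        g=cams.spot_in(q,c); print(q,[(np.round(x["centre"],4),x["confidence"]) for x in g[:2]])
    # cover plate and grip by colour
    px=r["pixels"].astype(int).sum(2)
    b=cams.cut_out("cover",c)[0]["region"]; Q=W[b&(W[...,2]>.09)]
    print("cover",cv2.minAreaRect(Q[:,:2].astype(np.float32)))
    dark=b&(px<120)&(W[...,2]>.12)
    if dark.sum()>5:
        Q=W[dark];print("grip",dark.sum(),Q.mean(0),cv2.minAreaRect(Q[:,:2].astype(np.float32)))
E
python3 s2.py
```

```text
top ((0.5256051421165466, -0.017519354820251465), (0.3468818664550781, 0.4635387063026428), 6.903451919555664) 0.10011427545051446
cover_grip [(array([ 0.4561, -0.0211,  0.1072]), 0.58)]
start_key_top [(array([ 0.4322, -0.2194,  0.1207]), 0.39)]
cover ((0.45609721541404724, -0.026265740394592285), (0.1623164713382721, 0.2603975832462311), 6.8744683265686035)
grip 85 [ 0.45489168 -0.02571766  0.12976799] ((0.45510974526405334, -0.026002388447523117), (0.013849373906850815, 0.047510966658592224), 6.11004638671875)
side ((0.5239393711090088, -0.019643783569335938), (0.34447234869003296, 0.4634636342525482), 6.915308475494385) 0.10020606384794604
cover_grip [(array([ 0.4497, -0.0132,  0.1072]), 0.72)]
start_key_top [(array([ 0.4305, -0.2176,  0.1183]), 0.49)]
cover ((0.45702600479125977, -0.029772385954856873), (0.16457192599773407, 0.265249639749527), 6.86597204208374)
grip 82 [ 0.45355675 -0.02395816  0.12882023] ((0.4542630612850189, -0.026666220277547836), (0.014279220253229141, 0.04889481142163277), 5.9458794593811035)
```

```bash
cat >> h.py <<'E'
YAW=np.radians(6.9); O=np.array([.5174,-.0195,0]); RZ=R.from_euler("z",YAW)
w=lambda x,y,z: (O+RZ.apply([x,y,z])).tolist()
loc=lambda p: np.round(RZ.inv().apply(np.array(p)-O),4)
def ori(deg): # tool x direction relative to instrument x, tool pointing down
    return (RZ*R.from_euler("z",deg,degrees=True)*R.from_euler("x",180,degrees=True)).as_quat().tolist()
def st(t=""):
    s=monitor.get_state(); print(t,round(s["time_s"],2),"loc",loc(s["position"]),"F",np.round(s["ft_force"],1),"gap",round(float(s["finger_gap"]),4))
def grip():
    o=[]
    for c in("top","side"):
        r,W=cloud(c); d=(r["pixels"].astype(int).sum(2)<120)&(W[...,2]>.122)&(W[...,2]<.136)
        L=RZ.inv().apply((W-O).reshape(-1,3)).reshape(W.shape); d&=(abs(L[...,1])<.04)&(abs(L[...,0])<.13)
        o.append((int(d.sum()),loc(W[d].mean(0)) if d.any() else None))
    return o
E
cat > s3.py <<'E'
from h import *
q0=np.array(monitor.get_state()["q"]); best=None
for a in(90,-90):
    q=kin.inverse_kinematics(w(-.063,0.001,.18),ori(a))
    print(a,None if q is None else np.round(q,2))
    if q is not None and (best is None or np.abs(q-q0).max()<best[0]): best=(np.abs(q-q0).max(),a)
a=best[1]; print(a)
claw.command_gripper(.04)
robot.reach(w(-.063,.001,.18),ori(a)); st("above")
robot.movel(w(-.063,.001,.130),.1,threshold=10); st("down")
h=robot.movel(w(.103,.001,.130),.06,threshold=25); st(f"pushed {h}")
robot.movel(w(.095,.001,.130),.05); robot.movel(w(.095,.001,.2),.15); st("up")
print(grip())
E
python3 s3.py
```

```text
90 [ 0.54  0.4  -0.74  2.03  0.35  0.85 -0.28]
-90 [-0.74  0.57  1.15  2.04 -0.65  0.96 -2.26]
90
above 4.4 loc [-0.0629 -0.0002  0.18  ] F [ 0.1 -0.1 -0.2] gap 0.0398
down 5.05 loc [-0.0628  0.001   0.1302] F [-0.6 -0.4  0.5] gap 0.0399
pushed False 7.97 loc [0.1015 0.0009 0.1299] F [-6.  -0.2  1.7] gap 0.0401
up 8.89 loc [0.0948 0.0008 0.1995] F [0.2 0.3 0.7] gap 0.04
[(22, array([0.088 , 0.0188, 0.13  ])), (78, array([0.0867, 0.0018, 0.1294]))]
```

```bash
cat > s4.py <<'E'
from h import *
claw.command_gripper(0.0)
robot.reach(w(-.11,-.19,.25),ori(0)); st()
for c in("top","side"):
    r,W=cloud(c); L=RZ.inv().apply((W-O).reshape(-1,3)).reshape(W.shape)
    for q in("tube","tube_port","cradle"):
        g=cams.place_of(q,c); print(c,q,[(loc(x["centre"]),round(x["confidence"],2)) for x in g[:2]])
    m=(abs(L[...,1])<.025)&(L[...,0]>-.135)&(L[...,0]<-.005)&(L[...,2]>.06)&(L[...,2]<.105)
    Q=L[m]; print(m.sum(), np.round(Q[np.argsort(Q[:,0])][::max(1,len(Q)//12)],3).tolist())
    cy,cx=(220,320) if c=="top" else (200,320)
    im=r["pixels"][120:280,200:440] if c=="top" else r["pixels"][120:280,200:440]
    cv2.imwrite(f"pics/{c}1.png",cv2.resize(im[:,:,::-1],None,fx=3,fy=3))
E
python3 s4.py
```

```text
10.56 loc [-0.109  -0.1892  0.25  ] F [-0.1  0.4 -0.1] gap -0.0002
top tube [(array([-0.0533,  0.0024,  0.0458]), 0.79)]
top tube_port [(array([-0.0797, -0.0005,  0.0911]), 0.45)]
top cradle [(array([-0.0547, -0.0007,  0.0444]), 0.75)]
50 [[-0.084, -0.001, 0.082], [-0.081, -0.001, 0.089], [-0.079, -0.001, 0.092], [-0.077, 0.011, 0.093], [-0.075, 0.004, 0.088], [-0.072, 0.001, 0.093], [-0.069, -0.003, 0.08], [-0.067, 0.009, 0.079], [-0.065, 0.006, 0.079], [-0.062, 0.002, 0.076], [-0.06, 0.011, 0.066], [-0.058, 0.007, 0.064], [-0.054, 0.013, 0.063]]
side tube [(array([-0.0549,  0.0034,  0.0497]), 0.78)]
side tube_port [(array([-0.0801,  0.0008,  0.0944]), 0.41)]
side cradle [(array([-0.0533, -0.0007,  0.0471]), 0.6)]
62 [[-0.085, 0.004, 0.088], [-0.081, -0.001, 0.086], [-0.08, 0.006, 0.088], [-0.078, -0.0, 0.094], [-0.076, 0.003, 0.092], [-0.074, 0.005, 0.077], [-0.072, 0.009, 0.081], [-0.07, 0.003, 0.09], [-0.069, 0.006, 0.067], [-0.065, 0.003, 0.072], [-0.063, 0.006, 0.069], [-0.06, 0.005, 0.067], [-0.055, 0.008, 0.06]]
```

View pics/side1.png

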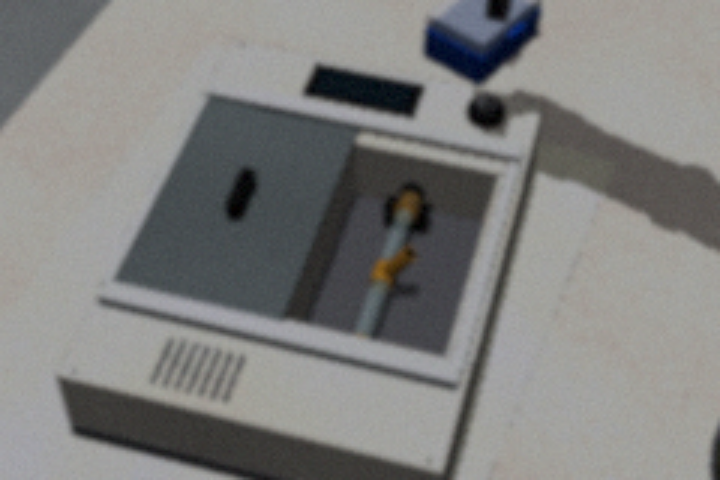

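The side crop shows the cover right back. The brass neck at about (400,258) leans to the front by roughly 30°. I'll push it along an arc about the tube axis.

```bash
cat >> h.py <<'E'
def port():
    for c in("top","side"):
        r,W=cloud(c); L=RZ.inv().apply((W-O).reshape(-1,3)).reshape(W.shape)
        g=cams.place_of("tube_port",c); print(c,[(loc(x["centre"]),round(x["confidence"],2)) for x in g[:2]])
        m=(abs(L[...,1]-.003)<.012)&(L[...,0]>-.12)&(L[...,0]<-.005)&(L[...,2]>.085)&(L[...,2]<.105)
        print(m.sum(),"high pts mean",L[m].mean(0).round(4),"x range",np.percentile(L[m][:,0],[5,95]).round(4))
E
cat > s5.py <<'E'
from h import *
def P(d): 
    a=np.radians(d); return w(-.055-.04965*np.sin(a)-.011,.003,.047+.04965*np.cos(a)+.004)
p=P(54); robot.reach(w(-.107,.003,.16),ori(0)); st("above")
print(robot.movel(p,.08,threshold=5)); st("in")
for d in (46,39,33,27,21,15,9.5):
    h=robot.movel(P(d),.03,threshold=7); st(f"{d} {h}")
    if h: break
p=loc(P(d)); robot.movel(w(p[0]-.02,.003,p[2]),.06); robot.movel(w(p[0]-.02,.003,.17),.15)
robot.reach(w(-.11,-.19,.25),ori(0)); st(); port()
E
python3 s5.py
```

```text
above 11.82 loc [-0.1063  0.002   0.1604] F [ 0.1 -0.3 -0.7] gap -0.0002
False
in 12.97 loc [-0.1059  0.0029  0.0805] F [-0.1  0.1  0.1] gap -0.0002
46 False 13.35 loc [-0.1013  0.0029  0.0858] F [-0.7  0.  -0.4] gap 0.0001
39 False 13.7 loc [-0.097   0.003   0.0897] F [-0.3  0.6  0. ] gap 0.0001
33 False 14.03 loc [-0.0928  0.003   0.0927] F [ 0.1  0.1 -0.8] gap -0.0004
27 False 14.35 loc [-0.0882  0.003   0.0953] F [ 0.4 -0.7 -0.4] gap -0.0002
21 False 14.68 loc [-0.0835  0.003   0.0974] F [ 0.4 -0.1  1.2] gap -0.0003
15 False 15.0 loc [-0.0786  0.003   0.099 ] F [-0.   0.6  0.5] gap 0.0001
9.5 False 15.31 loc [-0.0739  0.003   0.1   ] F [-0.4 -0.5 -0.2] gap 0.0001
 17.26 loc [-0.11   -0.1884  0.2489] F [-0.   0.4 -0.4] gap -0.0001
top [(array([-0.055 ,  0.0002,  0.0971]), 0.58)]
23 high pts mean [-0.0543  0.004   0.096 ] x range [-0.0603 -0.0483]
side [(array([-0.0547,  0.0011,  0.0989]), 0.59)]
31 high pts mean [-0.0555  0.003   0.0938] x range [-0.0619 -0.0494]
```

```bash
cat > s6.py <<'E'
from h import *
claw.command_gripper(.04)
robot.reach(w(.088,.001,.19),ori(90)); st("above")
print(robot.movel(w(.088,.001,.130),.1,threshold=8)); st("down")
h=robot.movel(w(-.083,.001,.130),.06,threshold=22); st(f"pushed {h}")
robot.sleep(.3); st()
x=loc(monitor.get_state()["position"])[0]
robot.movel(w(x+.012,.001,.130),.05); robot.movel(w(x+.012,.001,.2),.15)
claw.command_gripper(0.0)
robot.reach(w(-.109,-.187,.2),ori(90)); st("up")
print(grip())
for c in("top","side"):
    r=cams.read_camera(c)
    g=cams.place_of("start_key_top",c); print([(loc(x["centre"]),round(x["confidence"],2)) for x in g[:2]])
    cv2.imwrite(f"pics/{c}2.png",cv2.resize(r["pixels"][120:280,200:440,::-1],None,fx=3,fy=3))
E
python3 s6.py
```

```text
above 19.02 loc [ 0.0875 -0.0006  0.1899] F [ 0.2 -0.1  0.2] gap 0.0397
False
down 19.77 loc [0.0883 0.001  0.1305] F [ 0.9  0.6 -0.7] gap 0.0398
pushed False 22.77 loc [-0.0799  0.001   0.1308] F [ 8.7  0.8 -1.5] gap 0.04
 23.07 loc [-0.0799  0.0011  0.1308] F [ 8.9  0.6 -1. ] gap 0.0401
up 25.39 loc [-0.1087 -0.1863  0.2   ] F [-0.7  1.1 -0.7] gap 0.0001
[(85, array([-0.0662,  0.0016,  0.1297])), (76, array([-0.0675,  0.0032,  0.1293]))]
[(array([-0.1102, -0.1865,  0.1223]), 0.38)]
[(array([-0.1076, -0.1908,  0.1176]), 0.48)]
```

View pics/side2.png

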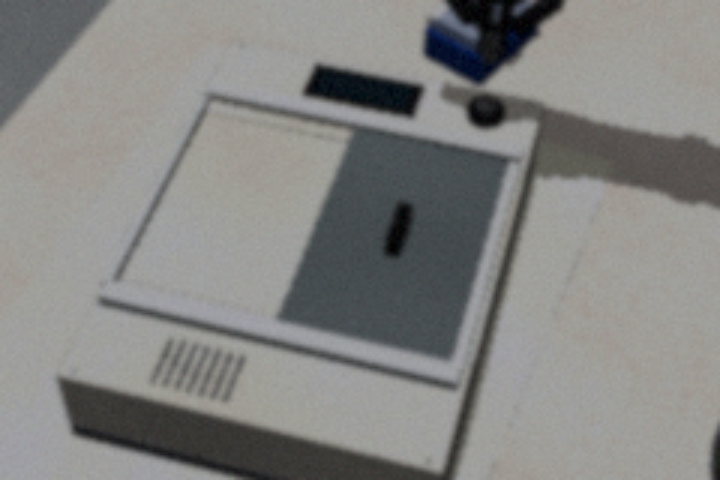

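The side crop shows the cover fully home with its bar at (398,230); the key is at (486,110). Next I'll press the key.

```bash
cat > s7.py <<'E'
from h import *
robot.movel(w(-.109,-.188,.150),.1,threshold=4); st("near")
h=robot.movel(w(-.109,-.188,.122),.02,threshold=11); st(f"press {h}")
robot.sleep(.3); st("hold")
robot.movel(w(-.109,-.188,.22),.1); st("up")
robot.reach(w(-.12,-.3,.3),ori(90)); robot.sleep(.3); print(grip()); st()
E
python3 s7.py
```

```text
near 26.34 loc [-0.1087 -0.1879  0.1502] F [-0.1 -0.2 -0.3] gap 0.0002
press True 27.18 loc [-0.1089 -0.1881  0.1351] F [-2.   0.5  7.8] gap -0.0002
hold 27.48 loc [-0.1089 -0.1882  0.135 ] F [-1.   0.8  9.7] gap -0.0001
up 28.48 loc [-0.1094 -0.188   0.2194] F [-0.5 -1.   0. ] gap 0.0002
[(84, array([-0.0663,  0.0019,  0.13  ])), (76, array([-0.0678,  0.0034,  0.1294]))]
 29.48 loc [-0.1199 -0.2994  0.2998] F [-1.5 -0.6  1.1] gap 0.0002
```

I'll confirm the spring curve with a stepped second press, which is harmless while the chamber is shut.

```bash
cat > s8.py <<'E'
from h import *
robot.reach(w(-.109,-.188,.16),ori(90)); robot.movel(w(-.109,-.188,.146),.08)
for z in np.arange(.144,.124,-.0015):
    robot.movel(w(-.109,-.188,z),.02); robot.sleep(.1)
    s=monitor.get_state(); print(round(s["position"][2],4),np.round(s["ft_force"][2],1),end=" | ")
    if s["ft_force"][2]>12: break
robot.movel(w(-.109,-.188,.22),.1)
robot.reach(w(-.12,-.3,.3),ori(90)); robot.sleep(.3); st()
E
python3 s8.py
```

```text
0.1442 -0.2 | 0.1425 0.3 | 0.1411 0.9 | 0.1396 1.8 | 0.1381 3.0 | 0.1366 4.2 | 0.1351 4.8 | 0.1348 21.4 |  35.28 loc [-0.1198 -0.299   0.2996] F [0.4 0.5 0.7] gap 0.0004
```

The force rises like a spring from about 0.141 to 0.135 (6 mm, 5 N) and then stops hard, so the key bottomed out both times. I'm handing in.

```bash
python3 -c "
from h import *
print(grip()); print(job.finish_job())"
```

```text
[(85, array([-0.0662,  0.0016,  0.1296])), (76, array([-0.0678,  0.0034,  0.1295]))]
the job is handed in; nothing more can be done
None
```

The job is handed in; no verdict came back. Cover pushed back, neck rolled upright with no measurable force, cover slid fully home and start key bottomed and released (pressed twice, the second to check its travel), about 35 s of the 61 s used.

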